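Count four cheese rounds into the bowl

ROBOT

A 7-joint arm with a two-finger parallel gripper is mounted at the origin on the work surface. World frame = base frame: x ahead of the robot, y to its left, z up, the work surface at z = 0. Lengths are in m, angles in rad, forces in N, time in s.
With the tool pointing down it reaches from about 0.35 to 0.9 m from the base axis. Payload 8.1 kg.
Tool frame: the origin (TCP) lies at the very end of the fingers, on their centre line; the grasp point (between the pads) lies 19 mm behind it; z points along the fingers, y is the line along which they close (so a half turn about z gives the same grasp; the last joint's range is limited). The gripper opens to 92 mm and grips with 3 to 60 N. Pads are 19 mm wide; open, the fingers measure 130 mm over their backs; the gripper's body (75 mm by 190 mm) begins 47 mm behind the grasp point.
Start: joints at [-1.334, 0.434, 0.025, 1.573, -0.012, 1.134, -0.075], TCP at [0.208, 0.589, 0.227] pointing down, gripper open.
Joint ranges: [-2.62, 2.62], [-0.44, 2.09], [-1.27, 1.32], [0.08, 2.57], [-1.32, 4.46], [0.12, 2], [-2.74, 2.74]. Speed limits (rad/s): [2.22, 2.22, 3.01, 3.01, 3.14, 3.14, 3.14].

INTERFACE

Orientations are given as a rotation vector (axis times angle).
In Python, from cell import arm gives the robot as it stands.
- The arm moves only by the shell command python3 -m pendant 'ROWS' [FORCE]. ROWS is a JSON object of lists of equal length, an entry for each row: "slide": the shift along the tool's x, y, z in units of 0.3 m (1.0 is 0.3 m), a list of three; "dr": the turn, a rotation vector about the tool's x, y, z in units of 0.12 rad (1.0 is 0.12 rad), a list of three; "claw": the opening, from 0 (shut) to 1 (fully open). In form: {"slide": [[tx, ty, tz], ...], "dr": [[ax, ay, az], ...], "claw": [claw, ...]}. A call has 1 to 10 rows; each row shifts and turns the commanded pose from where the row before left it, along the tool's axes as they then stand; what a row does not reach is not made up. A row lasts 1/10 s, in which the tool goes at most 50 mm and 8.59 degrees, less where a joint would pass 70% of its speed; a pose out of reach is approached as far as the arm can. A call with a number of a shift or a turn outside -1 to 1 is refused whole. A call with a gripper value outside its range is refused whole. The fingers move at their own pace and stop on an object; FORCE is the grip in N (left out, the last holds). Time passes only in rows, so rows that do not move let the fingers close. It gives the time, the measured TCP pose, the force, the opening and the grip force at its end, in the units of the state.
- arm.observe(): the state, without advancing time (a new reading comes with each control period).
- arm.get_image(name): name is "scene" or "top"; returns the picture (480x640x3 uint8, red, green, blue); there is no depth.
- arm.calibration(name): a dict with "K" (3x3 intrinsics, pixels), "dist" ([k1, k2, p1, p2, k3] as OpenCV has them; the pictures are not rectified), "xyz" and "orientation" of the camera in the world. Camera axes: x right, y up, looking along -z (the intrinsics and any distortion apply to the point x, -y, -z); pixel columns grow to the right and rows downward; lengths in m; the calibration is good to about 2 mm. A picture is of the moment at which its call begins. calibration takes no time and is no camera call.
- arm.sign_off(): hands the job in; it is judged then, once.
The state is a dict: "clock": time; "joints": joint angles; "dq": joint speeds; "joint_efforts": joint torques, N m; "position": TCP position; "ee_rot": TCP orientation; "force": force on the tool from outside, world axes, zero at the start; "ft_torque": the same for the moment, N m; "width": opening from 0.0 (shut) to 1.0 (fully open); "gripper_force": force on a finger pad.
Only numpy, scipy, OpenCV 4.12 (cv2) and the standard library are available. Lean on these libraries where they do the work, as an engineer would, in place of code of your own. Each camera call takes 0.05 s, during which the arm holds its last target. There are 200 camera calls.

TASK

Push the standing carton over onto its back, towards the deck and without lifting it, then sweep exactly four of the round cheese bites off the deck into the trough and shut its lid, and put every other piece (the fifth round and all the squares, also one that may be left in the trough) into the lying carton. Then, with the lid shut, lift the trough by its knob so that the four rounds slide into the bowl, and lower it again. Leave the bowl and the pepper mill, spice jar and cheese wedge where they stand.

Things in the scene. Friction and masses are not known exactly. Their poses are not given: they have to be found in the camera images.
- station: fixed wood and steel counting station, turned up to 0.1 rad. Origin: on the worktop under its deck; its axes are called X (about away from the robot), Y (left), Z up. Along Y it carries the deck and, left of that, the carton bed; along the deck's near edge runs the trough, at X = -100 +- 25 mm, which pours over its right end at Y = -130 mm into the bowl
- deck (a point): a point on top of the station's flat steel deck, 80 mm above the worktop at station X = 0, Y = 0; station axes. The deck spans X -74 to +93, Y -109 to +113 mm. Steel rims 10 mm high and 4 mm thick stand along its far (+X) and right (-Y) edges; its near edge is open to the trough (8 mm lower), its left edge to the carton bed
- bed (a point): middle of the carton bed's top, at station (15, 224, 74) mm; station axes. The bed spans Y 113 to 335 mm between two wooden rails along Y, 114 mm apart and 24 mm higher than the bed
- trough (a joint): tilt of the aluminium trough, rad: 0 resting level, up to 1.1 with its left, closed end lifted; it falls back by itself when let go. It hinges on the lower edge of its open right end (point trough_hinge). Pieces slide out at about 0.7 rad; weight about 3 N, about 2 N at the knob
- trough_hinge (a point): the trough's hinge axis (along station X), at station (-100, -130, 68) mm
- trough_in (a point): middle of the trough's inner floor, moving with it; level it is at station (-100, -13.5, 72) mm. Inside the trough is 43 mm wide, 230 mm long (Y) and 18 mm deep below the shut lid; its floor is 8 mm below the deck. Its axes are the station's while level
- trough_knob (a point): centre of the black lifting knob on the trough's left end, a lying cylinder along X, 20 mm thick and 24 mm long (pinch its two flat ends); level it is at station (-100, 138, 80) mm, 268 mm left of and 12 mm above the hinge. Pinched so, it turns between the fingers
- lid (a joint): angle of the trough's clear lid with a dark edge, rad: 0 shut, about 1.75 standing open and leaning to the robot. It hinges on the trough's near rim (station X = -125, Z = 90 mm), opens towards the robot, and once pushed away from the robot past upright it falls shut
- lid_edge (a point): middle of the lid's free edge; the lid is 50 mm wide, 230 mm long, 3 mm thick, with a lip 8 mm deep under this edge
- carton: open cardboard carton, 110 x 50 x 145 mm, 4 mm walls, 0.12 kg, standing on the bed. Origin: centre of its underside; z runs to the open mouth. Its -y side is the full-height back, facing the deck; the front (+y) is cut away above z = 50 mm, the sides are not. Pushed over at the top of its back from the cut-away side, it falls on its back, mouth to the deck, cut-away up, to be filled from above
- bowl: pale ceramic bowl, 170 mm wide, 50 mm high, under the trough's open end. Origin: centre of its underside
- round1: round cheese bite, 30 mm across, 14 mm thick, 12 g, lying on the deck. Origin: centre of its underside
- round2: round cheese bite, 30 mm across, 14 mm thick, 12 g, lying on the deck. Origin: centre of its underside
- round3: round cheese bite, 30 mm across, 14 mm thick, 12 g, lying on the deck. Origin: centre of its underside
- round4: round cheese bite, 30 mm across, 14 mm thick, 12 g, lying on the deck. Origin: centre of its underside
- round5: round cheese bite, 30 mm across, 14 mm thick, 12 g, lying on the deck. Origin: centre of its underside
- square1: square cheese bite, 26 x 26 x 14 mm, 12 g, on the deck (absent in some runs). Origin: centre of its underside; axes along its sides
- square2: square cheese bite, 26 x 26 x 14 mm, 12 g, on the deck (absent in some runs). Origin: centre of its underside; axes along its sides
- square3: square cheese bite, 26 x 26 x 14 mm, 12 g, on the deck (absent in some runs). Origin: centre of its underside; axes along its sides
- square4: square cheese bite, 26 x 26 x 14 mm, 12 g, left over in the trough (absent in some runs). Origin: centre of its underside; axes along its sides
- mill: bystander: a dark wooden pepper mill, 128 mm tall. Origin: centre of its underside
- spice: bystander: a small amber jar, 80 mm tall. Origin: centre of its underside
- wedge: bystander: a wedge of hard cheese with black rind, about 115 x 47 x 52 mm. Origin: centre of its underside
Mind the look-alikes: they are no part of the job. Leave any blue or turquoise look-alike of the square2 alone.

How it is judged:
On the way, in this order (a step that is already met when the one before it is completed fails the run):
1. the carton lies on its back on the station (angle between carton's own z axis and vertical above 1.4 rad and angle between carton's own y axis and vertical below 0.2 rad and horizontal distance between carton and station below 0.33 m and height (world z) of carton above 0.08 m), for 0.2 s.
2. four rounds are in the level trough under the shut lid, and all other pieces are in the carton ((((x of round1 in the frame of carton between -0.056 and 0.056 m and y of round1 in the frame of carton between -0.03 and 0.03 m and z of round1 in the frame of carton between -0.005 and 0.15 m) and (x of round2 in the frame of trough_in between -0.024 and 0.024 m and y of round2 in the frame of trough_in between -0.12 and 0.12 m and z of round2 in the frame of trough_in between -0.006 and 0.02 m) and (x of round3 in the frame of trough_in between -0.024 and 0.024 m and y of round3 in the frame of trough_in between -0.12 and 0.12 m and z of round3 in the frame of trough_in between -0.006 and 0.02 m) and (x of round4 in the frame of trough_in between -0.024 and 0.024 m and y of round4 in the frame of trough_in between -0.12 and 0.12 m and z of round4 in the frame of trough_in between -0.006 and 0.02 m) and (x of round5 in the frame of trough_in between -0.024 and 0.024 m and y of round5 in the frame of trough_in between -0.12 and 0.12 m and z of round5 in the frame of trough_in between -0.006 and 0.02 m)) or ((x of round1 in the frame of trough_in between -0.024 and 0.024 m and y of round1 in the frame of trough_in between -0.12 and 0.12 m and z of round1 in the frame of trough_in between -0.006 and 0.02 m) and (x of round2 in the frame of carton between -0.056 and 0.056 m and y of round2 in the frame of carton between -0.03 and 0.03 m and z of round2 in the frame of carton between -0.005 and 0.15 m) and (x of round3 in the frame of trough_in between -0.024 and 0.024 m and y of round3 in the frame of trough_in between -0.12 and 0.12 m and z of round3 in the frame of trough_in between -0.006 and 0.02 m) and (x of round4 in the frame of trough_in between -0.024 and 0.024 m and y of round4 in the frame of trough_in between -0.12 and 0.12 m and z of round4 in the frame of trough_in between -0.006 and 0.02 m) and (x of round5 in the frame of trough_in between -0.024 and 0.024 m and y of round5 in the frame of trough_in between -0.12 and 0.12 m and z of round5 in the frame of trough_in between -0.006 and 0.02 m)) or ((x of round1 in the frame of trough_in between -0.024 and 0.024 m and y of round1 in the frame of trough_in between -0.12 and 0.12 m and z of round1 in the frame of trough_in between -0.006 and 0.02 m) and (x of round2 in the frame of trough_in between -0.024 and 0.024 m and y of round2 in the frame of trough_in between -0.12 and 0.12 m and z of round2 in the frame of trough_in between -0.006 and 0.02 m) and (x of round3 in the frame of carton between -0.056 and 0.056 m and y of round3 in the frame of carton between -0.03 and 0.03 m and z of round3 in the frame of carton between -0.005 and 0.15 m) and (x of round4 in the frame of trough_in between -0.024 and 0.024 m and y of round4 in the frame of trough_in between -0.12 and 0.12 m and z of round4 in the frame of trough_in between -0.006 and 0.02 m) and (x of round5 in the frame of trough_in between -0.024 and 0.024 m and y of round5 in the frame of trough_in between -0.12 and 0.12 m and z of round5 in the frame of trough_in between -0.006 and 0.02 m)) or ((x of round1 in the frame of trough_in between -0.024 and 0.024 m and y of round1 in the frame of trough_in between -0.12 and 0.12 m and z of round1 in the frame of trough_in between -0.006 and 0.02 m) and (x of round2 in the frame of trough_in between -0.024 and 0.024 m and y of round2 in the frame of trough_in between -0.12 and 0.12 m and z of round2 in the frame of trough_in between -0.006 and 0.02 m) and (x of round3 in the frame of trough_in between -0.024 and 0.024 m and y of round3 in the frame of trough_in between -0.12 and 0.12 m and z of round3 in the frame of trough_in between -0.006 and 0.02 m) and (x of round4 in the frame of carton between -0.056 and 0.056 m and y of round4 in the frame of carton between -0.03 and 0.03 m and z of round4 in the frame of carton between -0.005 and 0.15 m) and (x of round5 in the frame of trough_in between -0.024 and 0.024 m and y of round5 in the frame of trough_in between -0.12 and 0.12 m and z of round5 in the frame of trough_in between -0.006 and 0.02 m)) or ((x of round1 in the frame of trough_in between -0.024 and 0.024 m and y of round1 in the frame of trough_in between -0.12 and 0.12 m and z of round1 in the frame of trough_in between -0.006 and 0.02 m) and (x of round2 in the frame of trough_in between -0.024 and 0.024 m and y of round2 in the frame of trough_in between -0.12 and 0.12 m and z of round2 in the frame of trough_in between -0.006 and 0.02 m) and (x of round3 in the frame of trough_in between -0.024 and 0.024 m and y of round3 in the frame of trough_in between -0.12 and 0.12 m and z of round3 in the frame of trough_in between -0.006 and 0.02 m) and (x of round4 in the frame of trough_in between -0.024 and 0.024 m and y of round4 in the frame of trough_in between -0.12 and 0.12 m and z of round4 in the frame of trough_in between -0.006 and 0.02 m) and (x of round5 in the frame of carton between -0.056 and 0.056 m and y of round5 in the frame of carton between -0.03 and 0.03 m and z of round5 in the frame of carton between -0.005 and 0.15 m))) and x of square1 in the frame of carton between -0.056 and 0.056 m and y of square1 in the frame of carton between -0.03 and 0.03 m and z of square1 in the frame of carton between -0.005 and 0.15 m and x of square2 in the frame of carton between -0.056 and 0.056 m and y of square2 in the frame of carton between -0.03 and 0.03 m and z of square2 in the frame of carton between -0.005 and 0.15 m and x of square3 in the frame of carton between -0.056 and 0.056 m and y of square3 in the frame of carton between -0.03 and 0.03 m and z of square3 in the frame of carton between -0.005 and 0.15 m and x of square4 in the frame of carton between -0.056 and 0.056 m and y of square4 in the frame of carton between -0.03 and 0.03 m and z of square4 in the frame of carton between -0.005 and 0.15 m and value of joint lid below 0.12 rad and value of joint trough below 0.06 rad), for 0.2 s.
3. the trough is tipped up with its lid shut (value of joint trough above 0.5 rad and value of joint lid below 0.25 rad), for 0.1 s.
At the end, for the whole second after the job is handed in: four rounds lie in the bowl; the fifth round and all squares present are inside the carton, which lies on its back (within 0.2 rad); the trough is down (below 0.06 rad) with its lid shut (below 0.12 rad); all is at rest ((((x of round1 in the frame of carton between -0.056 and 0.056 m and y of round1 in the frame of carton between -0.03 and 0.03 m and z of round1 in the frame of carton between -0.005 and 0.15 m) and (horizontal distance between round2 and bowl below 0.082 m and height (world z) of round2 below 0.06 m) and (horizontal distance between round3 and bowl below 0.082 m and height (world z) of round3 below 0.06 m) and (horizontal distance between round4 and bowl below 0.082 m and height (world z) of round4 below 0.06 m) and (horizontal distance between round5 and bowl below 0.082 m and height (world z) of round5 below 0.06 m)) or ((horizontal distance between round1 and bowl below 0.082 m and height (world z) of round1 below 0.06 m) and (x of round2 in the frame of carton between -0.056 and 0.056 m and y of round2 in the frame of carton between -0.03 and 0.03 m and z of round2 in the frame of carton between -0.005 and 0.15 m) and (horizontal distance between round3 and bowl below 0.082 m and height (world z) of round3 below 0.06 m) and (horizontal distance between round4 and bowl below 0.082 m and height (world z) of round4 below 0.06 m) and (horizontal distance between round5 and bowl below 0.082 m and height (world z) of round5 below 0.06 m)) or ((horizontal distance between round1 and bowl below 0.082 m and height (world z) of round1 below 0.06 m) and (horizontal distance between round2 and bowl below 0.082 m and height (world z) of round2 below 0.06 m) and (x of round3 in the frame of carton between -0.056 and 0.056 m and y of round3 in the frame of carton between -0.03 and 0.03 m and z of round3 in the frame of carton between -0.005 and 0.15 m) and (horizontal distance between round4 and bowl below 0.082 m and height (world z) of round4 below 0.06 m) and (horizontal distance between round5 and bowl below 0.082 m and height (world z) of round5 below 0.06 m)) or ((horizontal distance between round1 and bowl below 0.082 m and height (world z) of round1 below 0.06 m) and (horizontal distance between round2 and bowl below 0.082 m and height (world z) of round2 below 0.06 m) and (horizontal distance between round3 and bowl below 0.082 m and height (world z) of round3 below 0.06 m) and (x of round4 in the frame of carton between -0.056 and 0.056 m and y of round4 in the frame of carton between -0.03 and 0.03 m and z of round4 in the frame of carton between -0.005 and 0.15 m) and (horizontal distance between round5 and bowl below 0.082 m and height (world z) of round5 below 0.06 m)) or ((horizontal distance between round1 and bowl below 0.082 m and height (world z) of round1 below 0.06 m) and (horizontal distance between round2 and bowl below 0.082 m and height (world z) of round2 below 0.06 m) and (horizontal distance between round3 and bowl below 0.082 m and height (world z) of round3 below 0.06 m) and (horizontal distance between round4 and bowl below 0.082 m and height (world z) of round4 below 0.06 m) and (x of round5 in the frame of carton between -0.056 and 0.056 m and y of round5 in the frame of carton between -0.03 and 0.03 m and z of round5 in the frame of carton between -0.005 and 0.15 m))) and x of square1 in the frame of carton between -0.056 and 0.056 m and y of square1 in the frame of carton between -0.03 and 0.03 m and z of square1 in the frame of carton between -0.005 and 0.15 m and x of square2 in the frame of carton between -0.056 and 0.056 m and y of square2 in the frame of carton between -0.03 and 0.03 m and z of square2 in the frame of carton between -0.005 and 0.15 m and x of square3 in the frame of carton between -0.056 and 0.056 m and y of square3 in the frame of carton between -0.03 and 0.03 m and z of square3 in the frame of carton between -0.005 and 0.15 m and x of square4 in the frame of carton between -0.056 and 0.056 m and y of square4 in the frame of carton between -0.03 and 0.03 m and z of square4 in the frame of carton between -0.005 and 0.15 m and angle between carton's own z axis and vertical above 1.4 rad and angle between carton's own y axis and vertical below 0.2 rad and value of joint lid below 0.12 rad and value of joint trough below 0.06 rad and angle between bowl's own z axis and vertical below 0.15 rad and linear speed of each of round1, round2, round3, round4, round5, square1, square2, square3, square4, carton, bowl below 0.03 m/s); the robot touches nothing.
It fails at once if the trough is tipped with its lid open (value of joint trough above 0.3 rad and value of joint lid above 0.6 rad).
It fails at once if the carton is lifted off the station (height (world z) of carton above 0.16 m).
It fails at once if the bowl is moved more than 40 mm (distance of bowl from where it was at the start of the episode above 0.04 m).
It fails at once if a bystander is moved more than 30 mm (distance of any of mill, spice, wedge from where it was at the start of the episode above 0.03 m).
Of square1, square2, square3, square4 only 2 to 4 are there at a start; the rules pass over those that are not, and their reading is None.
At some moment in a run one of square1, square2, square3 may be knocked a few centimetres aside while the robot is not near it.
It also fails if it takes over 200 s, if anything falls off the work surface, if the arm or the gripper's body presses on something with over 40 N, if the wrist force passes 120 N, or if a joint passes its speed limit or range.

## Working session

There is one attempt and no reset: what is moved stays moved. The work goes in short steps, Python scripts to look and compute and a shell command to move; the robot and the scene stay as the last step left them, time stands still between calls to the robot, and variables do not carry over. Pictures are saved under pics/ and viewed, at most 14 in all, crops included, and the job is handed in when it is done.

```bash
ls; mkdir -p pics; python3 - <<'E'
from cell import arm
import cv2
for n in("scene","top"):
    cv2.imwrite(f"pics/{n}0.png",arm.get_image(n)[:,:,::-1]); print(n,arm.calibration(n))
print(arm.observe())
E
```

```text
pics
scene {'K': array([[559.08346982,   0.        , 315.61740502],
       [  0.        , 559.08346982, 239.81615969],
       [  0.        ,   0.        ,   1.        ]]), 'dist': array([-0.13351061,  0.        ,  0.        ,  0.        ,  0.        ]), 'xyz': array([1.04816472, 0.40228631, 0.67155342]), 'orientation': array([0.3524297 , 0.89507212, 2.20230884])}
top {'K': array([[449.81695932,   0.        , 325.40965265],
       [  0.        , 449.81695932, 246.16897053],
       [  0.        ,   0.        ,   1.        ]]), 'dist': array([-0.06338587,  0.        ,  0.        ,  0.        ,  0.        ]), 'xyz': array([ 0.53828361, -0.02778501,  0.76227599]), 'orientation': array([ 0.11358347, -0.11540486, -1.56897775])}
{'clock': 0.1, 'joints': array([-1.3336335 ,  0.43516087,  0.02498661,  1.57396586, -0.0115857 ,
        1.13398439, -0.07511736]), 'dq': array([-0.00074333, -0.00157064, -0.0009216 , -0.00162702, -0.00052598,
        0.00100209,  0.00135384]), 'joint_efforts': array([ 2.85862232e-03, -6.69126391e+01,  9.87810753e-01, -3.15145969e+01,
       -6.06113579e-02,  3.74983402e-02,  1.36977951e-04]), 'position': array([0.20820535, 0.58884271, 0.22603447]), 'ee_rot': array([-5.31262274e-01, -3.09625607e+00,  2.15331418e-03]), 'force': array([ 0.69062046,  0.10907891, -0.38633698]), 'ft_torque': array([ 0.02122963, -0.01681094, -0.03447048]), 'gripper_force': 0.0, 'width': 0.9998861812455937}
```

View pics/scene0.png

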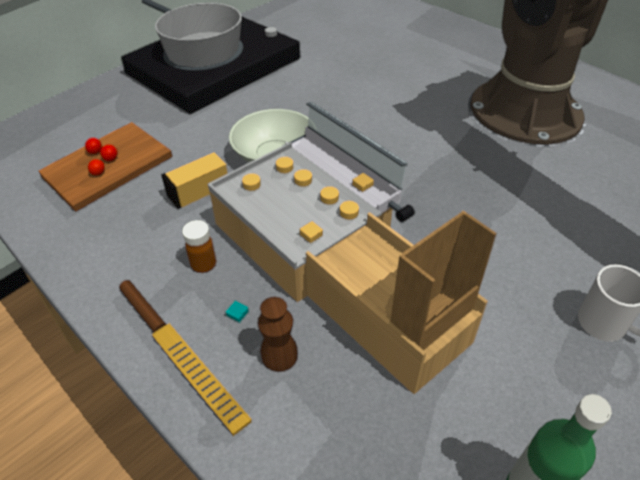

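View pics/top0.png

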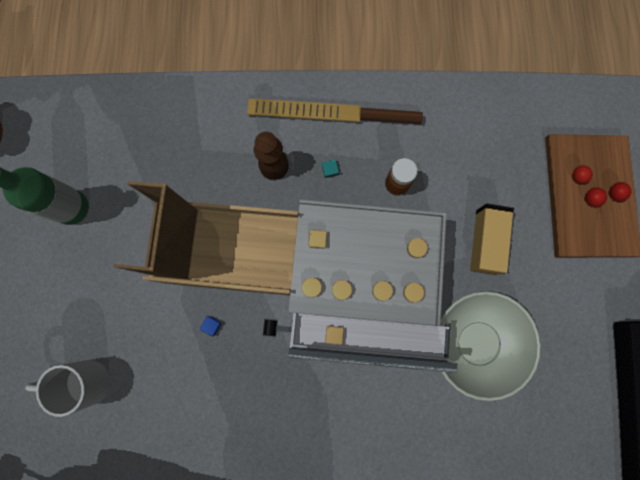

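The top view shows the deck at about (295–447, 202–325). Rounds are at (417,247), (312,287), (343,290), (383,291) and (415,292). There is one square on the deck at (318,238) and one in the trough at (335,334). The carton stands at about (160,235) and the knob is at (270,328). The blue and turquoise cubes are look-alikes, so I'll leave them.

```bash
cat > h.py <<'E'
import numpy as np, cv2
from cell import arm
from scipy.spatial.transform import Rotation as R
def cam(n):
    c=arm.calibration(n); return c["K"],c["dist"],np.array(c["xyz"]),R.from_rotvec(c["orientation"]).as_matrix()
def ray(n,px):
    K,d,o,M=cam(n); p=cv2.undistortPoints(np.array([[px]],float),K,d)[0,0]
    return o,M@np.array([p[0],-p[1],-1])
def onz(n,px,z):
    o,v=ray(n,px); return o+v*(z-o[2])/v[2]
def proj(n,P):
    K,d,o,M=cam(n); q=(np.atleast_2d(P)-o)@M; q=q*[1,-1,-1]
    return cv2.projectPoints(q,np.zeros(3),np.zeros(3),K,d)[0][:,0]
def two(a,b):
    o1,v1=ray("top",a);o2,v2=ray("scene",b)
    s=np.linalg.lstsq(np.c_[v1,-v2],o2-o1,rcond=None)[0]
    return (o1+v1*s[0]+o2+v2*s[1])/2
def blobs(n,img,z,lo=(15,110,110),hi=(26,255,255)):
    m=cv2.inRange(cv2.cvtColor(img,cv2.COLOR_RGB2HSV),lo,hi)
    k,_,st,ce=cv2.connectedComponentsWithStats(m)
    return [(ce[i].round(1),st[i,4],onz(n,ce[i],z).round(4)) for i in range(1,k) if st[i,4]>60]
E
python3 - <<'E'
from h import *
t=cv2.imread("pics/top0.png");
cv2.imwrite("pics/c1.png",cv2.resize(t[190:375,120:460],None,fx=2.3,fy=2.3,interpolation=cv2.INTER_CUBIC))
for b in blobs("top",t[:,:,::-1].copy(),0.094):print(*b)
s=cv2.imread("pics/scene0.png")
print("scene")
for b in blobs("scene",s[:,:,::-1].copy(),0.09):print(*b)
print("knob",two((270,328),(404,212)))
o=arm.observe();print(R.from_rotvec(o["ee_rot"]).as_matrix().round(3))
E
```

```text
[306.8 109.7] 1326 [8.546e-01 5.000e-04 9.400e-02]
[495.6 240.3] 1673 [ 0.6451 -0.2872  0.094 ]
[318.5 238.2] 180 [ 0.6485 -0.0183  0.094 ]
[417.1 247.4] 269 [ 0.6343 -0.1667  0.094 ]
[345.4 287. ] 106 [ 0.5752 -0.0582  0.094 ]
[383.3 289.9] 224 [ 0.5708 -0.1145  0.094 ]
[413.9 291.9] 261 [ 0.5676 -0.1599  0.094 ]
[334.2 335.1] 251 [ 0.505  -0.0414  0.094 ]
scene
[196.3 177.3] 1697 [ 0.6915 -0.2381  0.09  ]
[284.2 164.3] 217 [ 0.5696 -0.1571  0.09  ]
[302.8 177.3] 234 [ 0.5719 -0.1105  0.09  ]
[363.  181.2] 220 [ 0.5123 -0.0333  0.09  ]
[251.1 181.4] 233 [ 0.6365 -0.1638  0.09  ]
[329.3 194.8] 251 [ 0.5732 -0.0499  0.09  ]
[349.  209.4] 267 [ 0.5768 -0.0052  0.09  ]
[371.4 263.6] 5323 [0.6367 0.0911 0.09  ]
[311.1 231.2] 280 [ 0.6497 -0.0139  0.09  ]
[299.1 281.7] 221 [0.7285 0.042  0.09  ]
[449.9 308.3] 270 [0.6249 0.2154 0.09  ]
[437.6 304.9] 370 [0.6315 0.2004 0.09  ]
[ 43.6 420. ] 11788 [ 1.0804 -0.0215  0.09  ]
[445.2 346. ] 2186 [0.6763 0.245  0.09  ]
[201.3 378.6] 2628 [0.9129 0.0652 0.09  ]
knob [0.51503397 0.05399786 0.08098638]
[[-0.943  0.333 -0.   ]
 [ 0.333  0.943 -0.001]
 [-0.    -0.001 -1.   ]]
```

View pics/c1.png

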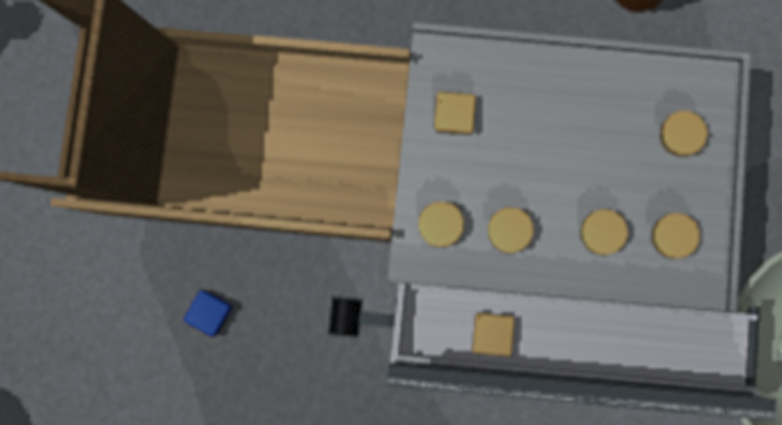

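```bash
python3 - <<'E'
from h import *
S=np.array([[-74,113,80],[93,113,90],[93,-109,90],[-100,138,80]])/1e3
W=np.array([onz("top",(289.1,311.7),.08),onz("top",(299.6,200.4),.09),onz("top",(445.2,213.9),.09),[0.515,.054,.081]])
a=S[:,:2]-S[:,:2].mean(0);b=W[:,:2]-W[:,:2].mean(0)
th=np.arctan2((a[:,0]*b[:,1]-a[:,1]*b[:,0]).sum(),(a*b).sum())
c,s=np.cos(th),np.sin(th);M=np.array([[c,-s],[s,c]]);t=W[:,:2].mean(0)-M@S[:,:2].mean(0)
print(th,t);print((S[:,:2]@M.T+t-W[:,:2]).round(4))
open("h.py","a").write(f'''
TH={th:.4f};T0=np.array([{t[0]:.4f},{t[1]:.4f},0]);MS=R.from_rotvec([0,0,TH]).as_matrix()
def s2w(p): return MS@np.array(p)+T0
def w2s(p): return MS.T@(np.array(p)-T0)
''')
import importlib,h;importlib.reload(h);from h import *
for nm,l in dict(r5=(417,247.4),ra=(312.3,287),rb=(343,289.5),rc=(383.3,290),rd=(414,292),sq=(318.5,238.2)).items():
    print(nm,(w2s(onz("top",l,.092))*1e3).round(0))
print("sq4",(w2s(onz("top",(334.2,334.5),.086))*1e3).round(0))
print("bowl",(w2s(onz("top",(490,346),.05))*1e3).round(0))
# carton top corners (z=.219)
for p in [(132,183),(165,186),(117,266),(152,270)]: print("carton",(w2s(onz("top",p,.219))*1e3).round(0))
print("mill",w2s(onz("top",(267,142),.128)), "wine",onz("top",(10,180),.25),onz("top",(75,205),.05))
E
```

```text
-0.09112426545927002 [ 0.6034106  -0.09360457]
[[ 0.0011 -0.0004]
 [-0.0017 -0.0004]
 [-0.0007  0.0019]
 [ 0.0014 -0.0011]]
r5 [ 38. -70.  92.]
ra [-36.  82.  92.]
rb [-35.  36.  92.]
rc [-31. -24.  92.]
rd [-30. -70.  92.]
sq [38. 79. 92.]
sq4 [-102.   43.   86.]
bowl [-101. -203.   50.]
carton [ 67. 317. 219.]
carton [ 67. 274. 219.]
carton [-39. 319. 219.]
carton [-40. 275. 219.]
mill [0.16960967 0.16750666 0.128     ] wine [0.6954616  0.35596824 0.25      ] [0.71226271 0.38605793 0.05      ]
```

The station fit is good to 2 mm. Next is a planner that prints the rows for me to type.

```bash
cat >> h.py <<'E'
def plan(targets,yaw=0,step=.036,tilt=0):
    """targets: station mm TCP points; yaw of tool y from station Y; prints turn (total, units) then per-leg rows"""
    o=arm.observe(); M=R.from_rotvec(o["ee_rot"]).as_matrix(); p=o["position"]
    y=TH+np.pi/2+yaw; yv=np.array([np.cos(y),np.sin(y),0]); 
    z=np.array([0,0,-1.]); z=R.from_rotvec(yv*tilt).apply(z)
    G=np.c_[np.cross(yv,z),yv,z]
    dr=R.from_matrix(M.T@G).as_rotvec()/.12
    print("t",round(o["clock"],1),"S",(w2s(p)*1e3).round(1),"q",o["joints"].round(2),"F",o["force"].round(1),"w",round(o["width"],3),round(o["gripper_force"],1))
    print("turn",dr.round(2),"rows",int(np.ceil(abs(dr).max())))
    for t in targets:
        w=s2w(np.array(t)/1e3); d=G.T@(w-p)/.3; n=max(1,int(np.ceil(np.linalg.norm(d)*.3/step)))
        print(t,"total",d.round(3),"x",n,"->",(d/n).round(3)); p=w
E
python3 -c "
from h import *
plan([[14,308,300],[14,308,190],[14,200,190],[14,200,300]])"
```

```text
t 0.1 S [-455.6  643.7  226. ] q [-1.33  0.44  0.02  1.57 -0.01  1.13 -0.08] F [ 0.7  0.1 -0.4] w 1.0 0.0
turn [-0.01 -0.   -2.07] rows 3
[14, 308, 300] total [-1.565 -1.119 -0.247] x 17 -> [-0.092 -0.066 -0.015]
[14, 308, 190] total [0.    0.    0.367] x 4 -> [0.    0.    0.092]
[14, 200, 190] total [ 0.   -0.36  0.  ] x 3 -> [ 0.   -0.12  0.  ]
[14, 200, 300] total [ 0.     0.    -0.367] x 4 -> [ 0.     0.    -0.092]
```

```bash
python3 -m pendant '{"slide":[[0,0,0],[0,0,0],[0,0,0],[0,0,-0.12],[0,0,-0.127]],"dr":[[0,0,-0.7],[0,0,-0.7],[0,0,-0.67],[0,0,0],[0,0,0]],"claw":[0,0,0,0,0]}' 30 | tail -c 400
python3 -m pendant '{"slide":[[-0.104,-0.075,0],[-0.104,-0.075,0],[-0.104,-0.075,0],[-0.104,-0.075,0],[-0.104,-0.075,0],[-0.104,-0.075,0],[-0.104,-0.075,0],[-0.104,-0.075,0],[-0.104,-0.075,0],[-0.104,-0.075,0]],"dr":[[0,0,0],[0,0,0],[0,0,0],[0,0,0],[0,0,0],[0,0,0],[0,0,0],[0,0,0],[0,0,0],[0,0,0]],"claw":[0,0,0,0,0,0,0,0,0,0]}' >/dev/null
python3 -m pendant '{"slide":[[-0.104,-0.075,0],[-0.104,-0.075,0],[-0.104,-0.075,0],[-0.104,-0.075,0],[-0.1,-0.07,0],[0,0,0],[0,0,0]],"dr":[[0,0,0],[0,0,0],[0,0,0],[0,0,0],[0,0,0],[0,0,0],[0,0,0]],"claw":[0,0,0,0,0,0,0]}'
python3 -c "
from h import *
plan([[14,308,190],[14,200,190],[14,200,300]])"
```

```text
clock: 0.6
position: [0.2081, 0.5881, 0.3]
ee_rot: [-0.143, -3.137, 0.006]
force: [1.0, 0.7, 0.6]
width: 0.616
gripper_force: 0.0
clock: 2.3
position: [0.6427, 0.2112, 0.3]
ee_rot: [-0.147, -3.137, 0.001]
force: [-0.6, 0.5, 0.0]
width: 0.002
gripper_force: 0.0
t 2.3 S [ 11.4 307.1 300. ] q [-0.5   0.48  0.18  1.33 -0.08  1.34  1.15] F [-0.6  0.5  0. ] w 0.002 0.0
turn [-0.01 -0.01 -0.02] rows 1
[14, 308, 190] total [-0.009  0.003  0.367] x 4 -> [-0.002  0.001  0.092]
[14, 200, 190] total [ 0.   -0.36  0.  ] x 3 -> [ 0.   -0.12  0.  ]
[14, 200, 300] total [ 0.     0.    -0.367] x 4 -> [ 0.     0.    -0.092]
```

```bash
python3 -m pendant '{"slide":[[-0.009,0.003,0.092],[0,0,0.092],[0,0,0.092],[0,0,0.092],[0,0,0]],"dr":[[0,0,0],[0,0,0],[0,0,0],[0,0,0],[0,0,0]],"claw":[0,0,0,0,0]}' | grep -E "pos|force"
python3 -m pendant '{"slide":[[0,-0.03,0],[0,-0.03,0],[0,-0.03,0],[0,-0.03,0],[0,-0.03,0],[0,-0.03,0],[0,-0.03,0],[0,-0.03,0],[0,-0.03,0],[0,-0.03,0]],"dr":[[0,0,0],[0,0,0],[0,0,0],[0,0,0],[0,0,0],[0,0,0],[0,0,0],[0,0,0],[0,0,0],[0,0,0]],"claw":[0,0,0,0,0,0,0,0,0,0]}'  | grep -E "pos|force"
python3 -m pendant '{"slide":[[0,-0.03,0],[0,0,0],[0,0,0],[0,0,0],[0,0,-0.1],[0,0,-0.1],[0,0.1,-0.1],[0,0.1,0]],"dr":[[0,0,0],[0,0,0],[0,0,0],[0,0,0],[0,0,0],[0,0,0],[0,0,0],[0,0,0]],"claw":[0,0,0,0,0,0,0,0]}'  | grep -E "pos|force"
python3 - <<'E'
from h import *
t=arm.get_image("top");cv2.imwrite("pics/top1.png",t[:,:,::-1])
E
```

```text
position: [0.6417, 0.2138, 0.1865]
force: [-0.3, -0.4, 0.2]
gripper_force: 0.0
position: [0.6369, 0.1223, 0.1904]
force: [0.6, -1.0, 0.3]
gripper_force: 0.0
position: [0.6439, 0.1746, 0.2856]
force: [0.1, -0.3, 0.1]
gripper_force: 0.0
```

View pics/top1.png

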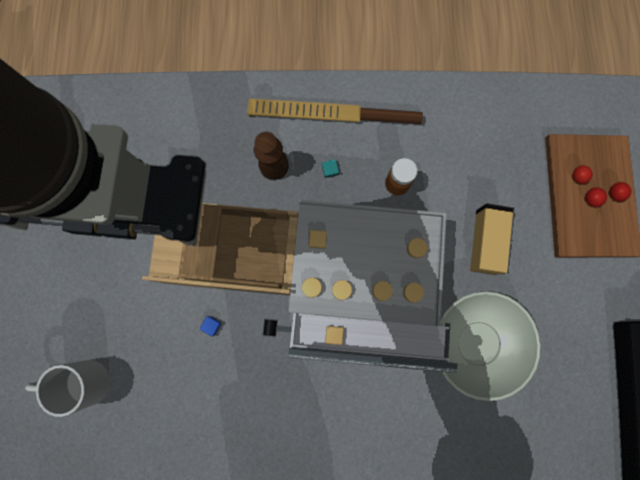

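The carton lies on its back, cut-away up, with its cavity at about px (215–290, 208–285). Next is the deck square.

```bash
python3 -c "
from h import *
print((w2s(onz('top',(290,285),.124))*1e3).round(),(w2s(onz('top',(218,282),.124))*1e3).round(),(w2s(onz('top',(184,280),.124))*1e3).round())
t=cv2.imread('pics/top1.png')[:,:,::-1].copy()
for b in blobs('top',t,.092,lo=(12,90,60)):
  if b[1]<400: print(b[0],b[1],(w2s(b[2])*1e3).round())
plan([[38,79,180],[38,79,84],[38,79,180],[14,185,180],[14,185,106],[14,185,180]])"
```

```text
[-37. 112. 124.] [-42. 215. 124.] [-44. 264. 124.]
[262.8 144.6] 221 [178. 180.  92.]
[395.4 182.2] 89 [136. -31.  92.]
[317.3 238.7] 275 [37. 81. 92.]
[416.7 247.6] 290 [ 37. -70.  92.]
[311.6 287. ] 281 [-36.  83.  92.]
[341.8 289.5] 284 [-35.  38.  92.]
[382.2 290.5] 290 [-32. -22.  92.]
[413.3 292. ] 301 [-30. -69.  92.]
[334.2 335. ] 282 [-103.   43.   92.]
t 4.7 S [ 13.5 278.6 282.8] q [-0.46  0.47  0.17  1.39 -0.08  1.29  1.2 ] F [-1.   5.7 -1.2] w 0.004 0.0
turn [0.05 0.03 0.05] rows 1
[38, 79, 180] total [-0.082 -0.665  0.343] x 7 -> [-0.012 -0.095  0.049]
[38, 79, 84] total [0.   0.   0.32] x 3 -> [0.    0.    0.107]
[38, 79, 180] total [ 0.    0.   -0.32] x 3 -> [ 0.     0.    -0.107]
[14, 185, 180] total [0.08  0.353 0.   ] x 4 -> [0.02  0.088 0.   ]
[14, 185, 106] total [0.    0.    0.247] x 3 -> [0.    0.    0.082]
[14, 185, 180] total [ 0.     0.    -0.247] x 3 -> [ 0.     0.    -0.082]
```

```bash
python3 -m pendant '{"slide":[[-0.012,-0.095,0.049],[-0.012,-0.095,0.049],[-0.012,-0.095,0.049],[-0.012,-0.095,0.049],[-0.012,-0.095,0.049],[-0.012,-0.095,0.049],[-0.01,-0.09,0.049],[0,0,0],[0,0,0.1],[0,0,0.1]],"dr":[[0.05,0.03,0.05],[0,0,0],[0,0,0],[0,0,0],[0,0,0],[0,0,0],[0,0,0],[0,0,0],[0,0,0],[0,0,0]],"claw":[0.1,0.2,0.3,0.4,0.5,0.5,0.5,0.5,0.5,0.5]}' 12 | grep -E "pos|force|width"
python3 -m pendant '{"slide":[[0,0,0]],"dr":[[0,0,0]],"claw":[0.5]}' >/dev/null
python3 -c "
from h import *
plan([[37,81,84]])"
```

```text
position: [0.6474, -0.0253, 0.1185]
force: [-0.0, 0.0, -0.8]
width: 0.501
gripper_force: 0.0
t 5.8 S [ 33.9  72.  114.7] q [-0.16  0.58  0.18  1.65 -0.11  0.94  1.53] F [-0.1 -0.2  0.5] w 0.496 0.0
turn [-0.05 -0.09 -0.04] rows 1
[37, 81, 84] total [-0.01   0.03   0.102] x 1 -> [-0.01   0.03   0.102]
```

```bash
python3 -m pendant '{"slide":[[-0.01,0.03,0],[0,0,0.05],[0,0,0.05],[0,0,0]],"dr":[[0,0,0],[0,0,0],[0,0,0],[0,0,0]],"claw":[0.5,0.5,0.5,0.5]}' 12 >/dev/null
python3 -c "
from h import *
plan([[37,81,84]])"
python3 -m pendant '{"slide":[[0,0,0],[0,0,0],[0,0,0],[0,0,0],[0,0,0]],"dr":[[0,0,0],[0,0,0],[0,0,0],[0,0,0],[0,0,0]],"claw":[0.2,0.2,0.2,0.2,0.2]}' 12 | grep -E "pos|force|width"
python3 -m pendant '{"slide":[[0,0,-0.1],[0,0,-0.1],[0,0,-0.1],[0,0,0]],"dr":[[0,0,0],[0,0,0],[0,0,0],[0,0,0]],"claw":[0.2,0.2,0.2,0.2]}' 12 | grep -E "pos|force|width"
python3 -c "
from h import *
plan([[14,185,170],[14,185,106]])"
```

```text
t 6.2 S [38.3 79.7 86.3] q [-0.17  0.61  0.17  1.66 -0.12  0.89  1.52] F [ 0.2 -0.5 -0.3] w 0.501 0.0
turn [-0.05 -0.06 -0.05] rows 1
[37, 81, 84] total [0.004 0.004 0.008] x 1 -> [0.004 0.004 0.008]
position: [0.6506, -0.0181, 0.089]
force: [-0.2, -0.7, 3.2]
width: 0.281
gripper_force: 12.0
position: [0.6531, -0.0175, 0.1831]
force: [0.1, -0.1, 0.2]
width: 0.278
gripper_force: 12.0
t 7.0 S [ 42.6  80.3 183.1] q [-0.19  0.52  0.19  1.57 -0.1   1.07  1.51] F [ 0.1 -0.1  0.2] w 0.278 12.0
turn [-0.04  0.03 -0.05] rows 1
[14, 185, 170] total [0.095 0.349 0.044] x 4 -> [0.024 0.087 0.011]
[14, 185, 106] total [0.    0.    0.213] x 2 -> [0.    0.    0.107]
```

```bash
python3 -m pendant '{"slide":[[0.024,0.097,0.011],[0.024,0.097,0.011],[0.024,0.097,0.011],[0.024,0.097,0.011],[0,0,0],[0,0,0.07],[0,0,0.07],[0,0,0.07],[0,0,0]],"dr":[[0,0,0],[0,0,0],[0,0,0],[0,0,0],[0,0,0],[0,0,0],[0,0,0],[0,0,0],[0,0,0]],"claw":[0.2,0.2,0.2,0.2,0.2,0.2,0.2,0.2,0.2]}' 12 | grep -E "pos|force|width"
python3 -m pendant '{"slide":[[0,0,0],[0,0,0],[0,0,0],[0,0,-0.1],[0,0,-0.1],[0,0,-0.08],[0,0,0]],"dr":[[0,0,0],[0,0,0],[0,0,0],[0,0,0],[0,0,0],[0,0,0],[0,0,0]],"claw":[0.5,0.5,0.5,0.5,0.5,0.5,0.5]}' 12 | grep -E "pos|force|width"
python3 - <<'E'
from h import *
plan([[-98,43,180],[-98,43,79]])
plan([[-98,43,180],[-98,43,79]],tilt=.12)
E
```

```text
position: [0.6314, 0.0997, 0.0992]
force: [-0.3, 0.5, 0.4]
width: 0.287
gripper_force: 12.0
position: [0.6357, 0.1018, 0.1902]
force: [-0.6, 0.0, -0.2]
width: 0.5
gripper_force: 0.0
t 8.7 S [ 14.4 197.5 190.2] q [-0.36  0.49  0.18  1.58 -0.09  1.07  1.31] F [-0.6  0.  -0.2] w 0.5 0.0
turn [-0.03  0.03 -0.05] rows 1
[-98, 43, 180] total [ 0.375 -0.515  0.034] x 6 -> [ 0.062 -0.086  0.006]
[-98, 43, 79] total [0.    0.    0.337] x 3 -> [0.    0.    0.112]
t 8.7 S [ 14.4 197.5 190.2] q [-0.36  0.49  0.18  1.58 -0.09  1.07  1.31] F [-0.6  0.  -0.2] w 0.5 0.0
turn [-0.03  1.03 -0.05] rows 2
[-98, 43, 180] total [ 0.368 -0.515  0.078] x 6 -> [ 0.061 -0.086  0.013]
[-98, 43, 79] total [-0.04   0.     0.334] x 3 -> [-0.013  0.     0.111]
```

```bash
python3 -m pendant '{"slide":[[0,0,0],[0.061,-0.086,0.013],[0.061,-0.086,0.013],[0.061,-0.086,0.013],[0.061,-0.086,0.013],[0.061,-0.086,0.013],[0.061,-0.086,0.013],[0,0,0],[0,0,0]],"dr":[[0,1,0],[0,0,0],[0,0,0],[0,0,0],[0,0,0],[0,0,0],[0,0,0],[0,0,0],[0,0,0]],"claw":[0.5,0.5,0.5,0.5,0.5,0.5,0.5,0.5,0.5]}' 12 | grep -E "pos|force|width"
python3 - <<'E'
from h import *
t=arm.get_image("top")
for b in blobs('top',t,.086,lo=(12,90,60)):
  if b[1]<400: print(b[0],b[1],(w2s(b[2])*1e3).round())
plan([[-98,43,110],[-98,43,79]],tilt=.12)
E
```

```text
position: [0.5068, -0.0421, 0.177]
force: [0.4, 0.6, -0.8]
width: 0.501
gripper_force: 0.0
[263.8 145.3] 284 [180. 179.  86.]
[394.2 183.9] 184 [135. -30.  86.]
t 9.6 S [-100.4   43.4  177. ] q [-0.17  0.37  0.2   1.83 -0.09  1.07  1.54] F [0.4 0.1 0.2] w 0.496 0.0
turn [-0.04 -0.02 -0.06] rows 1
[-98, 43, 110] total [-0.035 -0.001  0.221] x 2 -> [-0.017 -0.001  0.11 ]
[-98, 43, 79] total [-0.012  0.     0.103] x 1 -> [-0.012  0.     0.103]
```

```bash
python3 -m pendant '{"slide":[[-0.017,0,0.08],[-0.017,0,0.08],[-0.012,0,0.08],[0,0,0.07],[0,0,0]],"dr":[[0,0,0],[0,0,0],[0,0,0],[0,0,0],[0,0,0]],"claw":[0.5,0.5,0.5,0.5,0.5]}' 12 | grep -E "pos|force|width"
python3 -c "
from h import *
plan([[-98,43,79]],tilt=.12)"
python3 -m pendant '{"slide":[[0,0,0],[0,0,0],[0,0,0],[0,0,0],[0,0,0]],"dr":[[0,0,0],[0,0,0],[0,0,0],[0,0,0],[0,0,0]],"claw":[0.2,0.2,0.2,0.2,0.2]}' 12 | grep -E "pos|force|width"
```

```text
position: [0.5078, -0.0413, 0.0804]
force: [0.8, -0.1, -0.0]
width: 0.497
gripper_force: 0.0
t 10.1 S [-100.    43.4   80.4] q [-0.15  0.5   0.18  1.91 -0.12  0.87  1.57] F [ 0.8 -0.1 -0. ] w 0.497 0.0
turn [-0.05 -0.07 -0.04] rows 1
[-98, 43, 79] total [-0.007 -0.001  0.004] x 1 -> [-0.007 -0.001  0.004]
position: [0.51, -0.0426, 0.0838]
force: [1.1, 1.8, 6.8]
width: 0.276
gripper_force: 12.0
```

```bash
python3 -m pendant '{"slide":[[0,0,-0.05],[0,0,-0.07],[0,0,-0.1],[0,0,-0.1],[0,0,0]],"dr":[[0,0,0],[0,0,0],[0,0,0],[0,0,0],[0,-1,0]],"claw":[0.2,0.2,0.2,0.2,0.2]}' 12 | grep -E "pos|force|width"
python3 -c "
from h import *
plan([[14,165,175],[14,165,104]])"
```

```text
position: [0.5251, -0.0436, 0.1816]
force: [0.4, 0.2, -0.8]
width: 0.276
gripper_force: 12.0
t 11.1 S [-82.5  42.7 181.6] q [-0.18  0.32  0.2   1.88 -0.07  0.94  1.53] F [ 0.4  0.2 -0.8] w 0.276 12.0
turn [-0.05  0.02 -0.05] rows 1
[14, 165, 175] total [-0.322  0.408  0.022] x 5 -> [-0.064  0.082  0.004]
[14, 165, 104] total [0.    0.    0.237] x 2 -> [0.    0.    0.118]
```

```bash
python3 -m pendant '{"slide":[[-0.045,0.082,0.004],[-0.045,0.082,0.004],[-0.045,0.082,0.004],[-0.045,0.082,0.004],[-0.045,0.082,0.004],[0,0,0],[0,0,0.079],[0,0,0.079],[0,0,0.079],[0,0,0]],"dr":[[0,0,0],[0,0,0],[0,0,0],[0,0,0],[0,0,0],[0,0,0],[0,0,0],[0,0,0],[0,0,0],[0,0,0]],"claw":[0.2,0.2,0.2,0.2,0.2,0.2,0.2,0.2,0.2,0.2]}' 12 | grep -E "pos|force|width"
python3 -m pendant '{"slide":[[0,0,0],[0,0,0],[0,0,0],[0,0,-0.1],[0,0,-0.1],[0,0,-0.1],[0,0,0]],"dr":[[0,0,0],[0,0,0],[0,0,0],[0,0,0],[0,0,0],[0,0,0],[0,0,0]],"claw":[0.45,0.45,0.45,0.45,0.45,0.45,0.45]}' 12 | grep -E "pos|force|width"
python3 - <<'E'
from h import *
plan([[37,-70,180],[37,-70,84]],yaw=np.pi/2)
plan([[37,-70,180],[37,-70,84]],yaw=-np.pi/2)
E
```

```text
position: [0.5985, 0.0712, 0.0978]
force: [0.3, 0.2, 0.2]
width: 0.278
gripper_force: 12.0
position: [0.6026, 0.0729, 0.1953]
force: [0.7, 0.0, -0.0]
width: 0.451
gripper_force: 0.0
t 12.8 S [-15.9 165.7 195.3] q [-0.34  0.43  0.18  1.67 -0.08  1.04  1.34] F [ 0.7  0.  -0. ] w 0.451 0.0
turn [ -0.05   0.   -13.14] rows 14
[37, -70, 180] total [ 0.786 -0.176  0.051] x 7 -> [ 0.112 -0.025  0.007]
[37, -70, 84] total [0.   0.   0.32] x 3 -> [0.    0.    0.107]
t 12.8 S [-15.9 165.7 195.3] q [-0.34  0.43  0.18  1.67 -0.08  1.04  1.34] F [ 0.7  0.  -0. ] w 0.451 0.0
turn [ 0.    0.05 13.04] rows 14
[37, -70, 180] total [-0.786  0.176  0.051] x 7 -> [-0.112  0.025  0.007]
[37, -70, 84] total [0.   0.   0.32] x 3 -> [0.    0.    0.107]
```

```bash
python3 -m pendant '{"slide":[[0,0,0],[0,0,0],[0,0,0],[0,0,0],[0,0,0],[0,0,0],[0,0,0],[0,0,0],[0,0,0],[0,0,0]],"dr":[[0,0,1],[0,0,1],[0,0,1],[0,0,1],[0,0,1],[0,0,1],[0,0,1],[0,0,1],[0,0,1],[0,0,1]],"claw":[0.45,0.45,0.45,0.45,0.45,0.45,0.45,0.45,0.45,0.45]}' 12 | grep -E "pos"
python3 -m pendant '{"slide":[[0,0,0],[0,0,0],[0,0,0],[-0.112,0.025,0.007],[-0.112,0.025,0.007],[-0.112,0.025,0.007],[-0.112,0.025,0.007],[-0.112,0.025,0.007],[-0.112,0.025,0.007],[-0.112,0.025,0.007]],"dr":[[0,0,1],[0,0,1],[0,0,1],[0,0,0],[0,0,0],[0,0,0],[0,0,0],[0,0,0],[0,0,0],[0,0,0]],"claw":[0.5,0.5,0.5,0.5,0.5,0.5,0.5,0.5,0.5,0.5]}' 12 | grep -E "pos"
python3 -m pendant '{"slide":[[0,0,0],[0,0,0]],"dr":[[0,0,0],[0,0,0]],"claw":[0.5,0.5]}' >/dev/null
python3 - <<'E'
from h import *
plan([[37,-70,110],[37,-70,83]],yaw=-np.pi/2)
E
```

```text
position: [0.5999, 0.0726, 0.1902]
position: [0.6319, -0.1675, 0.1766]
t 15.0 S [ 34.7 -70.8 176.4] q [-0.18  0.57  0.56  1.59 -0.32  1.08  0.37] F [-0.2  0.1 -0.8] w 0.5 0.0
turn [-0.03  0.05  0.02] rows 1
[37, -70, 110] total [0.003 0.008 0.221] x 2 -> [0.001 0.004 0.111]
[37, -70, 83] total [0.   0.   0.09] x 1 -> [0.   0.   0.09]
```

```bash
python3 -m pendant '{"slide":[[0.003,0.008,0.09],[0,0,0.09],[0,0,0.08],[0,0,0.05],[0,0,0]],"dr":[[0,0,0],[0,0,0],[0,0,0],[0,0,0],[0,0,0]],"claw":[0.5,0.5,0.5,0.5,0.5]}' 12 | grep -E "pos|force|width"
python3 -m pendant '{"slide":[[0,0,0],[0,0,0],[0,0,0],[0,0,0],[0,0,0]],"dr":[[0,0,0],[0,0,0],[0,0,0],[0,0,0],[0,0,0]],"claw":[0.2,0.2,0.2,0.2,0.2]}' 12 | grep -E "pos|force|width"
python3 -m pendant '{"slide":[[0,0,-0.07],[0,0,-0.1],[0,0,-0.1],[0,0,-0.05],[0,0,0]],"dr":[[0,0,0],[0,0,0],[0,0,0],[0,0,0],[0,0,0]],"claw":[0.2,0.2,0.2,0.2,0.2]}' 12 | grep -E "pos|force|width"
python3 - <<'E'
from h import *
plan([[30,155,180],[30,155,104]],yaw=-np.pi/2)
E
```

```text
position: [0.6337, -0.1643, 0.0822]
force: [-0.6, -0.7, 0.7]
width: 0.5
gripper_force: 0.0
position: [0.6346, -0.166, 0.0843]
force: [-0.5, 1.5, 5.5]
width: 0.321
gripper_force: 12.0
position: [0.6356, -0.1662, 0.1816]
force: [0.1, 0.1, -0.7]
width: 0.316
gripper_force: 12.0
t 16.5 S [ 38.6 -69.4 181.6] q [-0.19  0.56  0.56  1.58 -0.32  1.09  0.37] F [ 0.1  0.1 -0.7] w 0.316 12.0
turn [0.   0.05 0.04] rows 1
[30, 155, 180] total [ 0.748 -0.029  0.005] x 7 -> [ 0.107 -0.004  0.001]
[30, 155, 104] total [0.    0.    0.253] x 3 -> [0.    0.    0.084]
```

```bash
python3 -m pendant '{"slide":[[0.1,-0.007,0],[0.1,-0.007,0],[0.1,-0.007,0],[0.1,-0.007,0],[0.1,-0.007,0],[0.1,-0.007,0],[0.1,-0.007,0],[0,0,0],[0,0,0.08],[0,0,0.08]],"dr":[[0,0,0],[0,0,0],[0,0,0],[0,0,0],[0,0,0],[0,0,0],[0,0,0],[0,0,0],[0,0,0],[0,0,0]],"claw":[0.2,0.2,0.2,0.2,0.2,0.2,0.2,0.2,0.2,0.2]}' 12 | grep -E "pos|force|width"
python3 -m pendant '{"slide":[[0,0,0.08],[0,0,0]],"dr":[[0,0,0],[0,0,0]],"claw":[0.2,0.2]}' 12 | grep -E "pos|force|width"
python3 -m pendant '{"slide":[[0,0,0],[0,0,0],[0,0,0],[0,0,-0.1],[0,0,-0.1],[0,0,-0.1],[0,0,0]],"dr":[[0,0,0],[0,0,0],[0,0,0],[0,0,0],[0,0,0],[0,0,0],[0,0,0]],"claw":[0.42,0.42,0.42,0.42,0.42,0.42,0.42]}' 12 | grep -E "pos|force|width"
python3 -m pendant '{"slide":[[0,0,0],[0,0,0],[0,0,0],[0,0,0],[0,0,0],[0,0,0],[0,0,0],[0,0,0],[0,0,0],[0,0,0]],"dr":[[0,0,-1],[0,0,-1],[0,0,-1],[0,0,-1],[0,0,-1],[0,0,-1],[0,0,-1],[0,0,-1],[0,0,-1],[0,0,-1]],"claw":[0,0,0,0,0,0,0,0,0,0]}' 12 | grep -E "pos"
python3 -m pendant '{"slide":[[0,0,0],[0,0,0],[0,0,0]],"dr":[[0,0,-1],[0,0,-1],[0,0,-1]],"claw":[0,0,0]}' 12 | grep -E "pos"
python3 - <<'E'
from h import *
plan([[10,83,180]])
cv2.imwrite("pics/top2.png",cv2.resize(arm.get_image("scene")[100:400,180:520,::-1],None,fx=2,fy=2))
E
```

```text
position: [0.6375, 0.0444, 0.1288]
force: [0.0, -0.1, -0.5]
width: 0.316
gripper_force: 12.0
position: [0.6345, 0.044, 0.102]
force: [-0.7, 0.2, -0.1]
width: 0.32
gripper_force: 12.0
position: [0.6409, 0.0446, 0.2017]
force: [0.9, -0.8, -0.4]
width: 0.422
gripper_force: 0.0
position: [0.6381, 0.0449, 0.1966]
position: [0.6381, 0.0448, 0.1966]
t 19.7 S [ 21.9 141.  196.6] q [-0.27  0.49  0.17  1.58 -0.09  1.09  1.4 ] F [ 0.7 -0.2  0. ] w 0.002 0.0
turn [-0.05 -0.03 -0.01] rows 1
[10, 83, 180] total [ 0.04  -0.193  0.055] x 2 -> [ 0.02  -0.097  0.028]
```

View pics/top2.png

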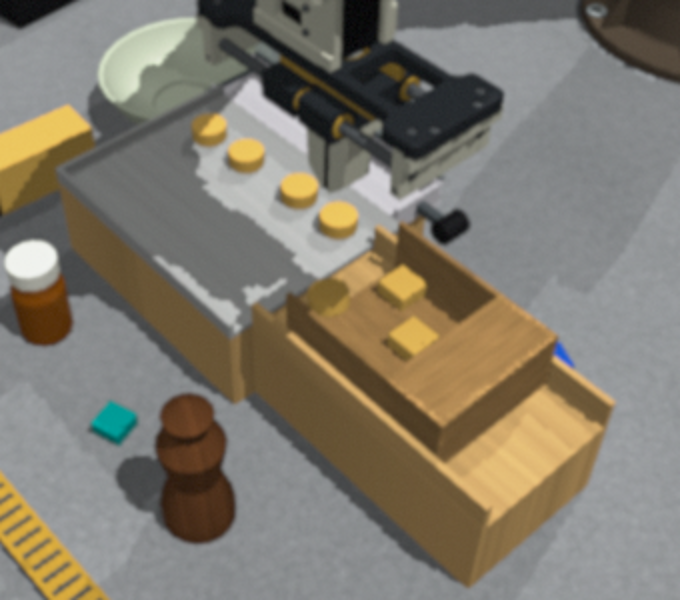

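The scene view shows both squares (398,287), (413,338) and the round (328,296) inside the carton, with four rounds in line on the deck. Next I'll sweep each round in turn.

```bash
python3 -m pendant '{"slide":[[0.037,-0.097,0.03],[0.037,-0.097,0.03],[0,0,0.1],[0,0,0.1],[0,0,0],[0,0,0]],"dr":[[0,0,0],[0,0,0],[0,0,0],[0,0,0],[0,0,0],[0,0,0]],"claw":[0,0,0,0,0,0]}' 12 | grep -E "pos|force"
python3 - <<'E'
from h import *
plan([[0,83,84],[-71,83,84]])
E
```

```text
position: [0.61, -0.0112, 0.1192]
force: [-0.7, 0.0, 0.6]
gripper_force: 0.0
t 20.4 S [ -0.9  82.7 119.2] q [-0.19  0.52  0.17  1.74 -0.1   0.9   1.49] F [-0.7  0.   0.6] w 0.007 0.0
turn [-0.05 -0.03 -0.06] rows 1
[0, 83, 84] total [-0.003  0.001  0.117] x 1 -> [-0.003  0.001  0.117]
[-71, 83, 84] total [ 0.237 -0.     0.   ] x 2 -> [ 0.118 -0.     0.   ]
```

```bash
python3 -m pendant '{"slide":[[0,0,0.058],[0,0,0.058],[0.03,0,0],[0.03,0,0],[0.03,0,0],[0.03,0,0],[0.03,0,0],[0.03,0,0],[0.03,0,0],[0.027,0,0]],"dr":[[0,0,0],[0,0,0],[0,0,0],[0,0,0],[0,0,0],[0,0,0],[0,0,0],[0,0,0],[0,0,0],[0,0,0]],"claw":[0,0,0,0,0,0,0,0,0,0]}' 12 | grep -E "pos|force"
python3 -m pendant '{"slide":[[0,0,0],[-0.06,0,-0.06],[-0.1,0,-0.04],[-0.077,-0.075,0],[0,-0.075,0],[0,0,0]],"dr":[[0,0,0],[0,0,0],[0,0,0],[0,0,0],[0,0,0],[0,0,0]],"claw":[0,0,0,0,0,0]}' 12 | grep -E "pos|force"
python3 - <<'E'
from h import *
plan([[0,38,84],[-71,38,84]])
im=arm.get_image("scene");cv2.imwrite("pics/s3.png",cv2.resize(im[100:300,180:480,::-1],None,fx=2,fy=2))
E
```

```text
position: [0.5382, -0.0045, 0.0843]
force: [-0.2, -0.2, 0.7]
gripper_force: 0.0
position: [0.6058, -0.0607, 0.1142]
force: [-1.2, -0.5, -0.4]
gripper_force: 0.0
t 21.9 S [ -0.6  33.  114.2] q [-0.11  0.52  0.17  1.75 -0.1   0.88  1.57] F [-1.2 -0.5 -0.4] w 0.009 0.0
turn [-0.07 -0.03 -0.09] rows 1
[0, 38, 84] total [-0.002  0.017  0.101] x 1 -> [-0.002  0.017  0.101]
[-71, 38, 84] total [ 0.237 -0.     0.   ] x 2 -> [ 0.118 -0.     0.   ]
```

View pics/s3.png

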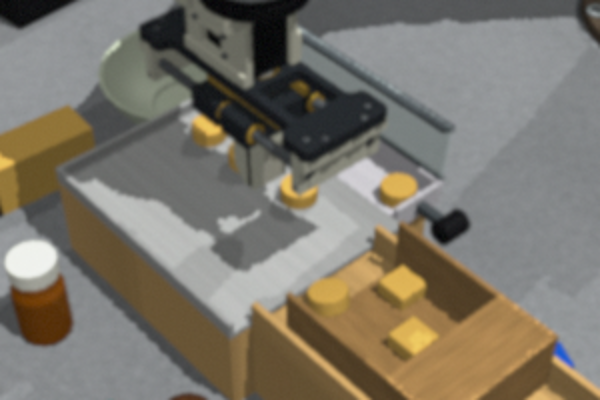

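The first round is in the trough at (398,188). I'll repeat for the other three.

```bash
python3 -m pendant '{"slide":[[0,0.012,0.05],[0,0,0.05],[0.03,0,0],[0.03,0,0],[0.03,0,0],[0.03,0,0],[0.03,0,0],[0.03,0,0],[0.03,0,0],[0.027,0,0]],"dr":[[0,0,0],[0,0,0],[0,0,0],[0,0,0],[0,0,0],[0,0,0],[0,0,0],[0,0,0],[0,0,0],[0,0,0]],"claw":[0,0,0,0,0,0,0,0,0,0]}' 12 | grep -E "pos|force"
python3 -m pendant '{"slide":[[0,0,0],[-0.06,0,-0.06],[-0.1,0,-0.04],[-0.077,-0.1,0],[0,-0.1,0],[0,0,0]],"dr":[[0,0,0],[0,0,0],[0,0,0],[0,0,0],[0,0,0],[0,0,0]],"claw":[0,0,0,0,0,0]}' 12 | grep -E "pos|force"
python3 - <<'E'
from h import *
plan([[0,-22,84],[-71,-22,84]])
E
```

```text
position: [0.5342, -0.0457, 0.0846]
force: [-0.5, -0.2, 0.2]
gripper_force: 0.1
position: [0.6, -0.1183, 0.1146]
force: [-0.7, -0.7, 0.5]
gripper_force: 0.0
t 23.6 S [ -1.1 -24.9 114.6] q [-0.02  0.52  0.18  1.74 -0.1   0.89  1.67] F [-0.7 -0.7  0.5] w 0.01 0.0
turn [-0.08 -0.03 -0.1 ] rows 1
[0, -22, 84] total [-0.004  0.01   0.102] x 1 -> [-0.004  0.01   0.102]
[-71, -22, 84] total [0.237 0.    0.   ] x 2 -> [0.118 0.    0.   ]
```

```bash
python3 -m pendant '{"slide":[[0,0.01,0.05],[0,0,0.05],[0.03,0,0],[0.03,0,0],[0.03,0,0],[0.03,0,0],[0.03,0,0],[0.03,0,0],[0.03,0,0],[0.027,0,0]],"dr":[[0,0,0],[0,0,0],[0,0,0],[0,0,0],[0,0,0],[0,0,0],[0,0,0],[0,0,0],[0,0,0],[0,0,0]],"claw":[0,0,0,0,0,0,0,0,0,0]}' 12 | grep -E "pos|force"
python3 -m pendant '{"slide":[[0,0,0],[-0.06,0,-0.06],[-0.1,0,-0.04],[-0.077,-0.078,0],[0,-0.078,0],[0,0,0]],"dr":[[0,0,0],[0,0,0],[0,0,0],[0,0,0],[0,0,0],[0,0,0]],"claw":[0,0,0,0,0,0]}' 12 | grep -E "pos|force"
python3 - <<'E'
from h import *
plan([[0,-69,84],[-71,-69,84]])
E
```

```text
position: [0.5287, -0.1024, 0.0849]
force: [0.1, 1.1, 0.2]
gripper_force: 0.0
position: [0.5958, -0.1604, 0.1148]
force: [0.5, 0.1, -0.4]
gripper_force: 0.0
t 25.2 S [ -1.5 -67.3 114.8] q [ 0.04  0.53  0.18  1.73 -0.11  0.89  1.74] F [ 0.5  0.1 -0.4] w 0.004 0.0
turn [-0.07 -0.03 -0.09] rows 1
[0, -69, 84] total [-0.005 -0.006  0.103] x 1 -> [-0.005 -0.006  0.103]
[-71, -69, 84] total [0.237 0.    0.   ] x 2 -> [0.118 0.    0.   ]
```

```bash
python3 -m pendant '{"slide":[[0,-0.005,0.05],[0,0,0.05],[0.03,0,0],[0.03,0,0],[0.03,0,0],[0.03,0,0],[0.03,0,0],[0.03,0,0],[0.03,0,0],[0.03,0,0]],"dr":[[0,0,0],[0,0,0],[0,0,0],[0,0,0],[0,0,0],[0,0,0],[0,0,0],[0,0,0],[0,0,0],[0,0,0]],"claw":[0,0,0,0,0,0,0,0,0,0]}' 12 | grep -E "pos|force"
python3 -m pendant '{"slide":[[0,0,0],[-0.06,0,-0.06],[0,0,-0.1],[0,0,-0.1],[0,0,-0.1],[0.12,0.09,0],[0.12,0.09,0],[0.12,0,0],[0.05,0,0],[0,0,0]],"dr":[[0,0,0],[0,0,0],[0,0,0],[0,0,0],[0,0,0],[0,0,0],[0,0,0],[0,0,0],[0,0,0],[0,0,0]],"claw":[0,0,0,0,0,0,0,0,0,0]}' 12 | grep -E "pos|force"
python3 - <<'E'
from h import *
plan([[-165,-13,115],[-115,-13,115]])
t=arm.get_image("top");s=arm.get_image("scene")
cv2.imwrite("pics/t4.png",np.hstack([cv2.resize(t[180:400,130:470,::-1],(390,390)),cv2.resize(s[90:320,180:480,::-1],(400,390))]))
for b in blobs('top',t,.086,lo=(12,90,60)):
  if b[1]<400: print(b[0],b[1],(w2s(b[2])*1e3).round())
E
```

```text
position: [0.5232, -0.1504, 0.0852]
force: [0.6, -0.2, -0.9]
gripper_force: 0.0
position: [0.4234, -0.0856, 0.1934]
force: [0.3, -1.1, -0.5]
gripper_force: 0.0
t 27.2 S [-180.    -8.4  193.4] q [-0.08  0.16  0.17  2.07 -0.03  0.92  1.58] F [ 0.3 -1.1 -0.5] w 0.006 0.0
turn [-0.05 -0.03 -0.05] rows 1
[-165, -13, 115] total [-0.05  -0.015  0.261] x 3 -> [-0.017 -0.005  0.087]
[-115, -13, 115] total [-0.167 -0.     0.   ] x 2 -> [-0.083 -0.     0.   ]
[394.7 181.9] 74 [139. -31.  86.]
[307.4 330.6] 287 [-100.   83.   86.]
[338.3 333.8] 283 [-101.   37.   86.]
[379.8 337. ] 293 [-100.  -25.   86.]
[410.3 341.1] 306 [-102.  -70.   86.]
```

View pics/t4.png

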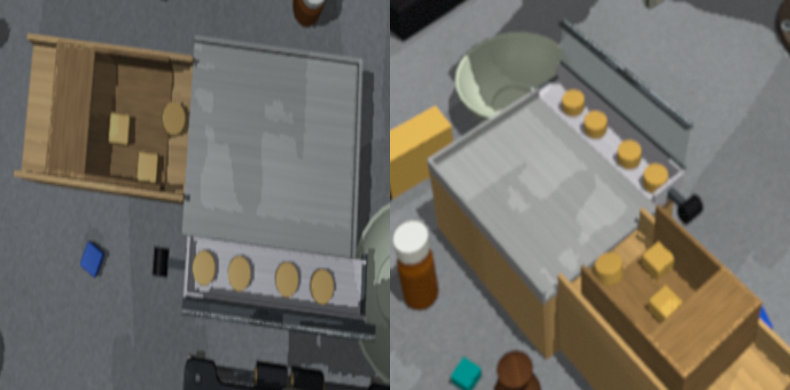

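All four rounds lie flat in the trough, and the round and two squares are inside the carton. Next I'll shut the lid.

```bash
python3 -m pendant '{"slide":[[-0.03,0,0.087],[0,-0.01,0.087],[0,0,0.087],[0,0,0],[-0.03,0,0],[-0.03,0,0],[-0.03,0,0],[-0.03,0,0],[-0.03,0,0],[-0.03,0,0]],"dr":[[0,0,0],[0,0,0],[0,0,0],[0,0,0],[0,0,0],[0,0,0],[0,0,0],[0,0,0],[0,0,0],[0,0,0]],"claw":[0,0,0,0,0,0,0,0,0,0]}' 12 | grep -E "pos|force"
python3 -m pendant '{"slide":[[0,0,0],[0,0,0],[0,0,0],[0.06,0,-0.05],[0.06,0,-0.06],[0,0,-0.1],[0,0,-0.1],[0,0,0]],"dr":[[0,0,0],[0,0,0],[0,0,0],[0,0,0],[0,0,0],[0,0,0],[0,0,0],[0,0,0]],"claw":[0,0,0,0,0,0,0,0]}' 12 | grep -E "pos|force"
python3 - <<'E'
from h import *
plan([[-100,138,180],[-100,138,66]],yaw=-np.pi/2)
t=arm.get_image("top");s=arm.get_image("scene")
cv2.imwrite("pics/t5.png",np.hstack([cv2.resize(t[180:400,130:470,::-1],(390,390)),cv2.resize(s[90:320,180:480,::-1],(400,390))]))
E
```

```text
position: [0.4883, -0.0955, 0.1149]
force: [0.5, 0.3, 0.3]
gripper_force: 0.0
position: [0.4534, -0.0917, 0.2113]
force: [0.5, 0.9, 0.1]
gripper_force: 0.0
t 29.1 S [-149.5  -11.7  211.3] q [-0.08  0.18  0.18  1.99 -0.03  0.97  1.59] F [0.5 0.9 0.1] w 0.007 0.0
turn [-0.02  0.05 13.04] rows 14
[-100, 138, 180] total [0.499 0.165 0.104] x 5 -> [0.1   0.033 0.021]
[-100, 138, 66] total [0.   0.   0.38] x 4 -> [0.    0.    0.095]
```

View pics/t5.png

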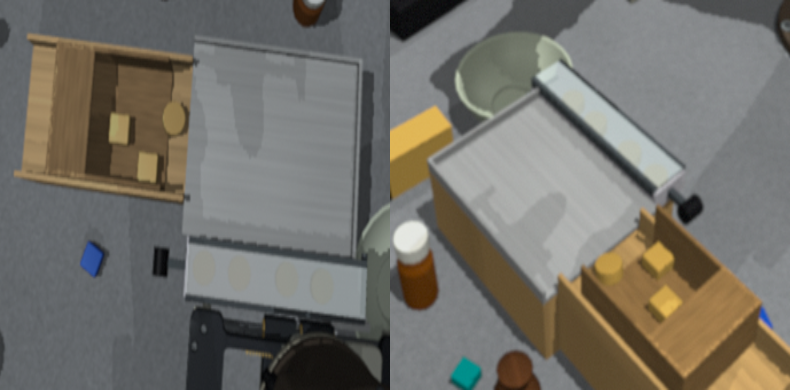

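The lid is shut flat with the four rounds under it. Next I'll turn the tool and grasp the knob.

```bash
python3 -m pendant '{"slide":[[0,0,0],[0,0,0],[0,0,0],[0,0,0],[0,0,0],[0,0,0],[0,0,0],[0,0,0],[0,0,0],[0,0,0]],"dr":[[0,0,1],[0,0,1],[0,0,1],[0,0,1],[0,0,1],[0,0,1],[0,0,1],[0,0,1],[0,0,1],[0,0,1]],"claw":[0.45,0.45,0.45,0.45,0.45,0.45,0.45,0.45,0.45,0.45]}' 12 | grep -E "pos"
python3 -m pendant '{"slide":[[0,0,0],[0,0,0],[0,0,0],[0.1,0.033,0.021],[0.1,0.033,0.021],[0.1,0.033,0.021],[0.1,0.033,0.021],[0.1,0.033,0.021],[0,0,0],[0,0,0]],"dr":[[0,0,1],[0,0,1],[0,0,1],[0,0,0],[0,0,0],[0,0,0],[0,0,0],[0,0,0],[0,0,0],[0,0,0]],"claw":[0.5,0.5,0.5,0.5,0.5,0.5,0.5,0.5,0.5,0.5]}' 30 | grep -E "pos"
python3 - <<'E'
from h import *
plan([[-100,138,100],[-100,138,67]],yaw=-np.pi/2)
E
```

```text
position: [0.4507, -0.0913, 0.2065]
position: [0.5129, 0.0536, 0.1738]
t 31.2 S [-103.5  138.4  173.8] q [-0.46  0.32  0.32  1.92 -0.12  0.93 -0.17] F [ 0.3 -0.4  0.3] w 0.502 0.0
turn [-0.05  0.06  0.05] rows 1
[-100, 138, 100] total [-0.001  0.012  0.246] x 3 -> [-0.     0.004  0.082]
[-100, 138, 67] total [0.   0.   0.11] x 1 -> [0.   0.   0.11]
```

```bash
python3 -m pendant '{"slide":[[0,0.01,0.09],[0,0,0.09],[0,0,0.09],[0,0,0.08],[0,0,0],[0,0,0]],"dr":[[0,0,0],[0,0,0],[0,0,0],[0,0,0],[0,0,0],[0,0,0]],"claw":[0.5,0.5,0.5,0.5,0.5,0.5]}' 30 | grep -E "pos|force"
python3 -m pendant '{"slide":[[0,0,0],[0,0,0],[0,0,0],[0,0,0],[0,0,0],[0,0,0]],"dr":[[0,0,0],[0,0,0],[0,0,0],[0,0,0],[0,0,0],[0,0,0]],"claw":[0.1,0.1,0.1,0.1,0.1,0.1]}' 30 | grep -E "pos|force|width"
python3 - <<'E'
from h import *
o=arm.observe();p=w2s(o["position"])*1e3
off=p-[-100,138,80]; print("off",off.round(1))
ts=[]
for t in np.arange(.1,1.0,.1):
    a=t+np.arctan2(12,268); ts.append(list((np.array([-100,-130+268.3*np.cos(a),68+268.3*np.sin(a)])+[off[0],off[1],off[2]]).round(1)))
plan(ts,yaw=-np.pi/2,step=.1)
E
```

```text
position: [0.516, 0.0514, 0.0704]
force: [-0.4, -0.3, 0.8]
gripper_force: 0.0
position: [0.5159, 0.0528, 0.0709]
force: [-4.4, 0.8, 7.0]
width: 0.257
gripper_force: 30.0
off [-0.5 -0.1 -9.1]
t 32.4 S [-100.5  137.9   70.9] q [-0.42  0.47  0.28  2.01 -0.19  0.69 -0.1 ] F [-4.4  0.8  7. ] w 0.257 30.0
turn [-0.04  0.05  0.04] rows 1
[np.float64(-100.5), np.float64(135.4), np.float64(97.6)] total [-0.008 -0.    -0.089] x 1 -> [-0.008 -0.    -0.089]
[np.float64(-100.5), np.float64(130.2), np.float64(123.9)] total [-0.017 -0.    -0.088] x 1 -> [-0.017 -0.    -0.088]
[np.float64(-100.5), np.float64(122.4), np.float64(149.6)] total [-0.026  0.    -0.086] x 1 -> [-0.026  0.    -0.086]
[np.float64(-100.5), np.float64(112.1), np.float64(174.3)] total [-0.034 -0.    -0.082] x 1 -> [-0.034 -0.    -0.082]
[np.float64(-100.5), np.float64(99.3), np.float64(197.9)] total [-0.043  0.    -0.079] x 1 -> [-0.043  0.    -0.079]
[np.float64(-100.5), np.float64(84.3), np.float64(220.1)] total [-0.05  -0.    -0.074] x 1 -> [-0.05  -0.    -0.074]
[np.float64(-100.5), np.float64(67.1), np.float64(240.7)] total [-0.057  0.    -0.069] x 1 -> [-0.057  0.    -0.069]
[np.float64(-100.5), np.float64(48.0), np.float64(259.5)] total [-0.064 -0.    -0.063] x 1 -> [-0.064 -0.    -0.063]
[np.float64(-100.5), np.float64(27.1), np.float64(276.3)] total [-0.07   0.    -0.056] x 1 -> [-0.07   0.    -0.056]
```

```bash
python3 -m pendant '{"slide":[[-0.004,0,-0.045],[-0.004,0,-0.045],[-0.008,0,-0.044],[-0.008,0,-0.044],[-0.013,0,-0.043],[-0.013,0,-0.043],[-0.017,0,-0.041],[-0.017,0,-0.041],[-0.021,0,-0.039],[-0.021,0,-0.039]],"dr":[[0,0,0],[0,0,0],[0,0,0],[0,0,0],[0,0,0],[0,0,0],[0,0,0],[0,0,0],[0,0,0],[0,0,0]],"claw":[0.1,0.1,0.1,0.1,0.1,0.1,0.1,0.1,0.1,0.1]}' 30 | grep -E "pos|force|width"
python3 -m pendant '{"slide":[[-0.025,0,-0.037],[-0.025,0,-0.037],[-0.028,0,-0.035],[-0.028,0,-0.035],[0,0,0],[0,0,0],[0,0,0]],"dr":[[0,0,0],[0,0,0],[0,0,0],[0,0,0],[0,0,0],[0,0,0],[0,0,0]],"claw":[0.1,0.1,0.1,0.1,0.1,0.1,0.1]}' 30 | grep -E "pos|force|width"
python3 - <<'E'
from h import *
plan([])
t=arm.get_image("top");s=arm.get_image("scene")
cv2.imwrite("pics/t6.png",np.hstack([cv2.resize(t[180:420,230:570,::-1],(390,390)),cv2.resize(s[60:320,180:480,::-1],(400,390))]))
E
```

```text
position: [0.5123, 0.0148, 0.1981]
force: [-4.1, -4.6, -5.0]
width: 0.26
gripper_force: 30.0
position: [0.5094, -0.0167, 0.2409]
force: [-6.8, -3.1, -4.3]
width: 0.26
gripper_force: 30.0
t 34.1 S [-100.6   68.   240.9] q [-0.37  0.24  0.37  1.85 -0.09  1.08 -0.06] F [-6.8 -3.1 -4.3] w 0.26 30.0
turn [ -0.09   0.   -13.06] rows 14
```

View pics/t6.png

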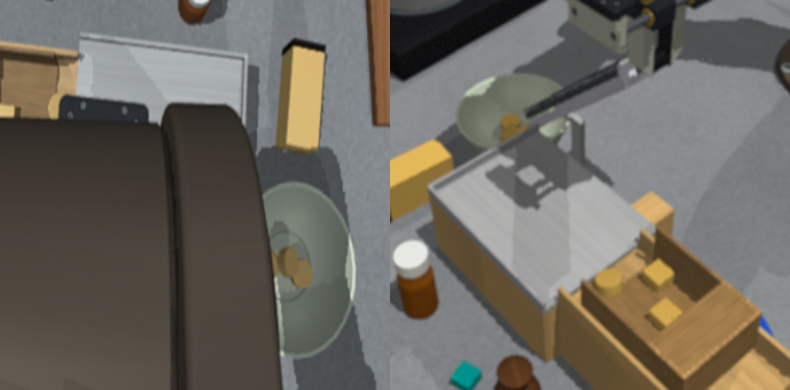

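The trough is tipped to about 0.7 rad with the lid shut, and rounds are arriving in the bowl at left panel (290,265). I'll tip a little further, hold, then lower.

```bash
python3 -m pendant '{"slide":[[-0.032,0,-0.031],[-0.032,0,-0.031],[-0.035,0,-0.028],[-0.035,0,-0.028],[0,0,0],[0,0,0],[0,0,0],[0,0,0],[0,0,0],[0,0,0]],"dr":[[0,0,0],[0,0,0],[0,0,0],[0,0,0],[0,0,0],[0,0,0],[0,0,0],[0,0,0],[0,0,0],[0,0,0]],"claw":[0.1,0.1,0.1,0.1,0.1,0.1,0.1,0.1,0.1,0.1]}' 30 | grep -E "pos|force|width"
python3 - <<'E'
from h import *
plan([])
t=arm.get_image("top");s=arm.get_image("scene")
cv2.imwrite("pics/t7.png",np.hstack([cv2.resize(t[270:420,430:560,::-1],(350,400)),cv2.resize(s[60:260,180:400,::-1],(440,400))]))
E
```

```text
position: [0.5057, -0.0565, 0.2768]
force: [-9.8, -1.4, -4.7]
width: 0.254
gripper_force: 30.0
t 35.2 S [-100.6   28.1  276.8] q [-0.32  0.21  0.4   1.79 -0.08  1.16  0.01] F [-9.8 -1.4 -4.7] w 0.254 30.0
turn [-9.000e-02 -1.000e-02 -1.306e+01] rows 14
```

View pics/t7.png

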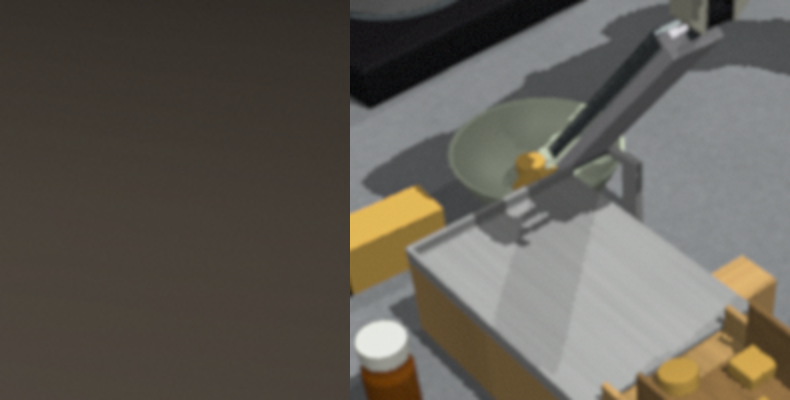

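```bash
python3 -m pendant '{"slide":[[0,0,0],[0,0,0],[0.035,0,0.028],[0.035,0,0.028],[0.032,0,0.031],[0.032,0,0.031],[0.028,0,0.035],[0.028,0,0.035],[0.025,0,0.037],[0.025,0,0.037]],"dr":[[0,0,0],[0,0,0],[0,0,0],[0,0,0],[0,0,0],[0,0,0],[0,0,0],[0,0,0],[0,0,0],[0,0,0]],"claw":[0.1,0.1,0.1,0.1,0.1,0.1,0.1,0.1,0.1,0.1]}' 30 | grep -E "pos|force|width"
python3 -m pendant '{"slide":[[0.021,0,0.039],[0.021,0,0.039],[0.017,0,0.041],[0.017,0,0.041],[0.013,0,0.043],[0.013,0,0.043],[0.008,0,0.044],[0.008,0,0.044],[0.004,0,0.045],[0.004,0,0.038]],"dr":[[0,0,0],[0,0,0],[0,0,0],[0,0,0],[0,0,0],[0,0,0],[0,0,0],[0,0,0],[0,0,0],[0,0,0]],"claw":[0.1,0.1,0.1,0.1,0.1,0.1,0.1,0.1,0.1,0.1]}' 30 | grep -E "pos|force|width"
python3 - <<'E'
from h import *
plan([[-100.5,138,71]],yaw=-np.pi/2)
E
```

```text
position: [0.5125, 0.0164, 0.198]
force: [-7.9, 1.3, -0.6]
width: 0.259
gripper_force: 30.0
position: [0.516, 0.054, 0.0725]
force: [-6.6, 2.7, -0.8]
width: 0.256
gripper_force: 30.0
t 37.3 S [-100.4  139.1   72.5] q [-0.42  0.46  0.28  2.01 -0.19  0.7  -0.1 ] F [-6.6  2.7 -0.8] w 0.256 30.0
turn [-0.04  0.04  0.05] rows 1
[-100.5, 138, 71] total [-0.004 -0.     0.005] x 1 -> [-0.004 -0.     0.005]
```

```bash
python3 -m pendant '{"slide":[[0,0,0.005],[0,0,0],[0,0,0],[0,0,0],[0,0,-0.1],[0,0,-0.1],[0,0,-0.12],[0,0,-0.12],[0,0,-0.12],[0,0,0]],"dr":[[0,0,0],[0,0,0],[0,0,0],[0,0,0],[0,0,0],[0,0,0],[0,0,0],[0,0,0],[0,0,0],[0,0,0]],"claw":[0.5,0.5,0.5,0.5,0.5,0.5,0.5,0.5,0.5,0.5]}' 30 | grep -E "pos|force|width"
python3 -m pendant '{"slide":[[0.12,0,0],[0.12,0,0],[0.12,0,0],[0.12,0,0],[0.12,-0.05,0],[0.12,-0.05,0],[0.12,-0.05,0],[0,0,0],[0,0,0]],"dr":[[0,0,0],[0,0,0],[0,0,0],[0,0,0],[0,0,0],[0,0,0],[0,0,0],[0,0,0],[0,0,0]],"claw":[0.5,0.5,0.5,0.5,0.5,0.5,0.5,0.5,0.5]}' 30 | grep -E "pos|force|width"
python3 - <<'E'
from h import *
t=arm.get_image("top");s=arm.get_image("scene")
cv2.imwrite("pics/t8.png",np.hstack([cv2.resize(t[180:420,180:560,::-1],(400,253*2)),cv2.resize(s[60:320,180:480,::-1],(400,506))]))
m=blobs('top',t,.03,lo=(12,90,60))
for b in m:print(b)
E
```

```text
position: [0.5202, 0.0537, 0.2441]
force: [0.3, -1.1, -1.3]
width: 0.499
gripper_force: 0.0
position: [0.4937, 0.3094, 0.2372]
force: [-0.1, -0.6, 0.3]
width: 0.502
gripper_force: 0.0
(array([318.4,  35.3]), np.int32(45794), array([ 1.0283, -0.0166,  0.03  ]))
(array([305., 110.]), np.int32(1633), array([0.8842, 0.0063, 0.03  ]))
(array([391.9, 113.2]), np.int32(197), array([ 0.8786, -0.1442,  0.03  ]))
(array([592.9, 197.1]), np.int32(8723), array([ 0.7304, -0.4877,  0.03  ]))
(array([262.4, 143.7]), np.int32(113), array([0.8231, 0.0788, 0.03  ]))
(array([394.4, 181.6]), np.int32(74), array([ 0.7556, -0.1452,  0.03  ]))
(array([223.6, 246.4]), np.int32(9515), array([0.6456, 0.1393, 0.03  ]))
(array([491.6, 241. ]), np.int32(2284), array([ 0.6541, -0.3052,  0.03  ]))
(array([469.5, 337.1]), np.int32(544), array([ 0.4973, -0.2609,  0.03  ]))
(array([492.2, 347.8]), np.int32(260), array([ 0.4798, -0.2974,  0.03  ]))
```

View pics/t8.png

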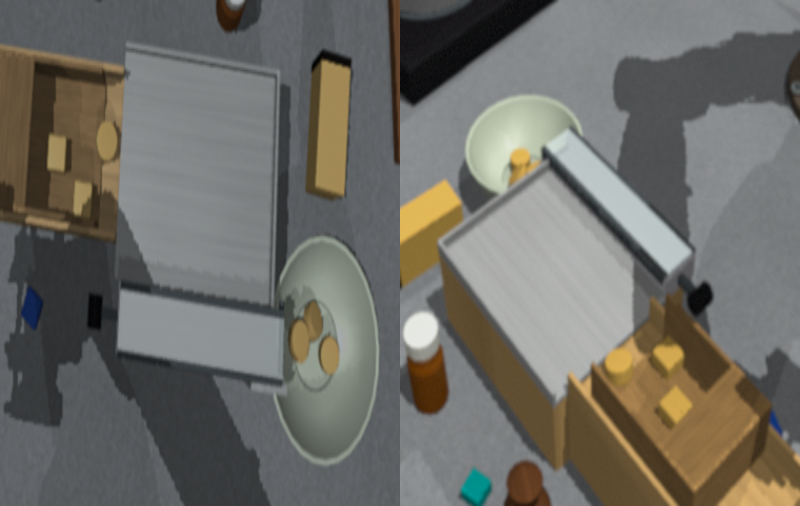

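```bash
python3 - <<'E'
from h import *
t=arm.get_image("top");s=arm.get_image("scene")
cv2.imwrite("pics/t9.png",np.hstack([cv2.resize(t[295:375,425:505,::-1],(400,400),interpolation=2),cv2.resize(s[120:190,200:270,::-1],(400,400),interpolation=2)]))
a=t[300:370,300:440].astype(int);print(a[20:60:5,::14].tolist()[3:5])
E
```

```text
[[[144, 149, 151], [145, 149, 151], [144, 148, 151], [145, 149, 150], [144, 148, 150], [143, 149, 150], [142, 148, 149], [141, 147, 148], [141, 148, 150], [139, 146, 148]], [[143, 147, 149], [144, 148, 150], [144, 149, 151], [144, 148, 150], [144, 149, 151], [143, 149, 151], [142, 148, 150], [141, 147, 149], [141, 147, 150], [140, 147, 149]]]
```

View pics/t9.png

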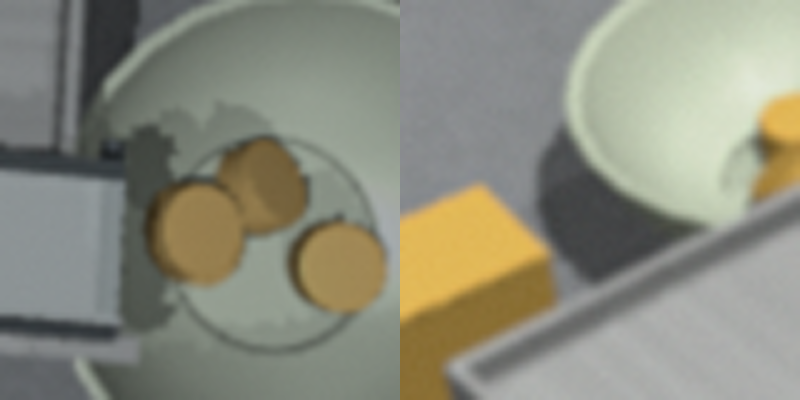

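```bash
python3 - <<'E'
from h import *
for p in [(464.6,340.6),(477.5,331),(492.5,348)]:
    o1,v1=ray("top",p);o2,v2=ray("scene",(270,140))
    A=two(p,(270,140)); q=proj("scene",A)[0]; print(p,A.round(3),"scene err",(q-[270,140]).round(1),"z=.05 ->scene",proj("scene",onz("top",p,.05))[0].round(), "z=.03",proj("scene",onz("top",p,.03))[0].round())
s=arm.get_image("scene"); cv2.imwrite("pics/t10.png",np.hstack([cv2.resize(s[120:180,240:300,::-1],(400,400),interpolation=2),cv2.resize(arm.get_image("top")[300:370,280:450,::-1],(400,400),interpolation=2)]))
for b in blobs("scene",s,.05,lo=(12,90,60)): 
  if 240<b[0][0]<300: print(b)
E
```

```text
(464.6, 340.6) [ 0.501 -0.255  0.053] scene err [6.3 0.9] z=.05 ->scene [283. 142.] z=.03 [282. 149.]
(477.5, 331) [ 0.507 -0.266  0.053] scene err [-0.3 -0.1] z=.05 ->scene [269. 141.] z=.03 [268. 148.]
(492.5, 348) [ 0.479 -0.302  0.02 ] scene err [-0.1 -0. ] z=.05 ->scene [272. 130.] z=.03 [270. 137.]
(array([270.3, 144.1]), np.int32(230), array([ 0.5132, -0.2587,  0.05  ]))
(array([275.4, 317.7]), np.int32(854), array([0.7735, 0.0395, 0.05  ]))
(array([281.8, 355.4]), np.int32(496), array([0.8085, 0.0897, 0.05  ]))
```

View pics/t10.png

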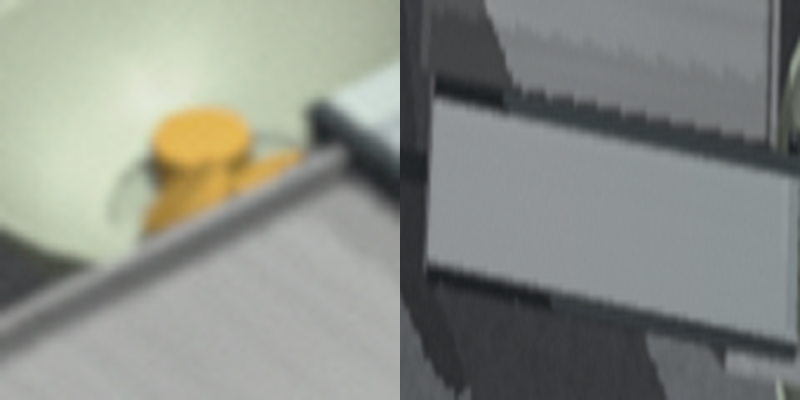

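```bash
python3 - <<'E'
from h import *
p=cv2.imread("pics/t5.png").astype(int); print([ (p[y,x,2]-p[y,x,0]) for x,y in[(205,267),(238,270),(287,278),(321,285),(222,268),(262,273)]])
t=arm.get_image("top").astype(int)
for X in(-112,-100,-88): print([int(np.diff(t[int(v),int(u)][[2,0]])[0]) for u,v in proj("top",[s2w([X/1e3,y/1e3,.086]) for y in range(-122,100,8)])])
print(arm.observe()["clock"])
E
```

```text
[np.int64(6), np.int64(6), np.int64(4), np.int64(3), np.int64(-6), np.int64(-7)]
[-9, -8, -8, -9, -8, -9, -8, -7, -8, -7, -8, -8, -7, -7, -7, -7, -7, -6, -6, -6, -7, -7, -6, -7, -6, -6, -6, -5]
[-10, -9, -9, -9, -9, -9, -8, -8, -8, -8, -7, -8, -7, -7, -7, -8, -8, -7, -6, -6, -6, -7, -6, -7, -6, -6, -6, -6]
[-9, -10, -8, -9, -9, -9, -8, -9, -7, -8, -8, -7, -8, -8, -8, -7, -8, -7, -6, -6, -6, -6, -7, -6, -6, -6, -7, -6]
39.55
```

The trough is empty, since all lid pixels now read bare floor. That puts the fourth round under the raised one in the bowl, whose top is at about 42 mm. I'm handing in.

```bash
python3 -c "
from cell import arm
print(arm.sign_off())"
```

```text
the job is handed in; nothing more can be done
None
```

I handed the job in at 39.6 s with no failure reported, though sign-off returned no verdict: carton on its back holding the fifth round and both squares, trough lowered, empty and shut. Three rounds are visible in the bowl and I take the fourth to be under the pile, because the trough is empty and the top round sits too high to be on the bowl floor.

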